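# Lock a hold-down stud in the strut rail

## Robot

A 6-joint arm with a two-finger parallel gripper is mounted at the origin on the work surface. World frame = base frame: x ahead of the robot, y to its left, z up, the work surface at z = 0. Lengths are in m, angles in rad, forces in N, time in s.
With the tool pointing down it reaches from about 0.25 to 0.8 m from the base axis. Payload 8.5 kg.
Tool frame: the origin (TCP) lies between the finger pads; the fingertips stand 14 mm ahead of it and the grasp point (between the pads) lies 5 mm behind it; z points along the fingers, x is the direction in which the jaws open and shut, and the axes are right-handed (so a half turn about z gives the same grasp; the last joint's range is limited). The gripper opens to 85 mm and grips with 20 to 120 N. Pads are 22 mm wide; open, the fingers measure 114 mm over their backs; the gripper's body (76 mm by 85 mm) begins 54 mm behind the grasp point. The pads swing forward as they close: fully open they stand 13 mm farther back than shut.
Start: joints at [1.166, 0.238, -0.013, 1.319, 0, 1.571], TCP at [0.207, 0.483, 0.245] pointing down, gripper open.
Joint ranges: [-2.66, 2.66], [-1.03, 1.9], [-1.14, 1.46], [-1.82, 2.27], [-1.45, 1.34], [-3.14, 3.14]. Speed limits (rad/s): [2.22, 2.22, 2.79, 3.14, 3.14, 3.14].

## Interface

Orientations are given as a unit quaternion [x, y, z, w].
In Python, from rig import bot gives the robot as it stands.
- The arm moves only by the tool arm_command, never from a script. Its argument "series" is one flat list of numbers, 7 for each row, row after row: the shift along the world's x, y, z in cm, then the turn, a rotation vector about the world's x, y, z in rad, then the gripper command: -1 is fully open, 1 is shut, values between are in proportion. A call has 1 to 8 rows; each row shifts and turns the pose as measured when the row begins; what a row does not reach is not made up. A row lasts 1/10 s, in which the tool goes at most 50 mm and 8.59 degrees, less where a joint would pass 70% of its speed; a pose out of reach is approached as far as the arm can. A call with a gripper value outside its range is refused whole. The fingers move at their own pace and stop on an object; "grip_force" is the grip in N (left out, the last holds). Time passes only in rows, so rows that do not move let the fingers close. It gives the time, the measured TCP pose, the force and the opening at its end, in the units of the state.
- bot.observe(): the state, without advancing time (a new reading comes with each control period).
- bot.grab_frame(name): name is "side" or "top"; returns a dict with "pixels" (400x640x3 uint8, blue, green, red), "fx", "fy", "cx", "cy" (pixels), "R" (3x3) and "t" (3): a world point X has camera coordinates R X + t. Camera axes: x right, y down, z forward; pixel columns grow to the right and rows downward; lengths in m; the calibration is good to about 2 mm. A picture is of the moment at which its call begins. There is no depth.
- bot.sign_off(): hands the job in, once; it reports no verdict.
The state is a dict: "time_s": time; "joint_pos": joint angles; "joint_vel": joint speeds; "effort": joint torques, N m; "eef_pos": TCP position; "eef_rot": TCP orientation; "wrist_force": force on the tool from outside, world axes, zero at the start; "moment": the same for the moment, N m; "grip_width": opening from 0.0 (shut) to 1.0 (fully open).
Only numpy, scipy, OpenCV 4.12 (cv2) and the standard library are available. Lean on these libraries where they do the work, as an engineer would, in place of code of your own. Each camera call takes 0.05 s, during which the arm holds its last target. There are 200 camera calls.

## Task

Take the hold-down stud that has the oblong T-foot, drop its foot into the longer free part of the strut rail's slot, on the robot's right of the stop clip that straddles the rail, and slide it gently up against the clip. There press it down against the sprung floor, twist it a quarter turn so that its foot lies across under the lips, and let it spring up home into its seat; let go of it and leave the other things on the bench where they are.

Things in the scene. Friction and masses are not known exactly. Their poses are not given: they have to be found in the camera images.
- stud_handle (a point): Middle of the handle of the stud to use (about 130 g, standing upright). Handle: black bar 44 mm long (x), 13 thick (y), 24 tall, its middle 56 mm above the foot's underside. Under it on the same axis a steel stem of 14 mm diameter. Foot: steel oblong 36 mm long (x, in line with the handle), 17 wide, 8 thick, lower long edges bevelled 2.5 mm. z up.
- slot (a point): Middle of the strut rail's slot, level with the rail's top, 41 mm above the bench. x along the slot, z up. Steel rail 240 mm long (x), 52 wide (y), fixed; slot 20 mm wide, open along its whole length; 46 mm wide inside. A stud dropped in and not pressed has its handle's middle 46 mm above this. Stud and rail (with floor and clip) must never press on each other with over 35 N.
- drop_in (a point): Point of the slot at the rail's top, at x = -40 mm from slot: a good place to drop the foot in, in line with the slot (20 mm either way will do). From here slide towards +x to the stop clip: an aluminium bridge across the rail, 16 mm thick, underside 1 mm and top 12 mm above the rail's top, so the foot passes under it and the round stem meets it.
- rail: The strut rail, origin under its middle; x along the slot to the robot's left (within 20 deg of +y). Where the stop clip is fixed is not measured: its near face is 20 to 60 mm along +x from the middle; find it by feel. Only with the stem against it (within 2 mm) do 4 mm deep pockets under the lips take the foot turned a quarter (either way). Let go there, the handle's middle rises to 45 mm above the rail's top; elsewhere only to 41.
- floor (a joint): How far the sprung floor inside the rail is pressed down, 0 (free, 10 mm below the rail's top) to 0.010 m (then hard). It starts to yield at 5 N and takes 0.8 N more for each mm. The lips are 7 mm deep with the keeper strips, so the foot can turn only while the floor is pressed by more than 5 mm; 6 to 8 mm (10 to 11 N) is right. With the foot locked it reads about 0.001.
- roundstud: Look-alike stud with the same stem and handle but a round foot of 38 mm diameter; leave it. Origin under its foot.
- squarestud: Look-alike stud with the same stem and handle but a square foot 32 x 32 mm; leave it. Origin under its foot.
- flange: Black pipe flange, 110 mm diameter, 55 mm tall, bystander; origin under its centre.
- coupling: Black pipe coupling, upright tube 60 mm diameter, 60 mm tall, bystander; origin under its centre.
- tee: Black pipe tee with blue caps, 122 mm long (y), 48 mm tall, bystander; origin under its centre.
- reducer: Black pipe reducer, 64 mm diameter, 75 mm tall, bystander; origin under its centre.
- cap: Blue pipe cap, 56 mm diameter, 18 mm tall, bystander; origin under its centre.
Mind the look-alikes: they are no part of the job. Leave any orange look-alike of the part that bears stud_handle alone.

How it is judged:
On the way, in this order (a step that is already met when the one before it is completed fails the run):
1. the T-foot is down in the slot, in line with it (angle between stud_handle's own z axis and vertical below 0.12 rad and z of stud_handle in the frame of slot below 0.0475 m and y of stud_handle in the frame of slot between -0.004 and 0.004 m and x of stud_handle in the frame of slot between -0.12 and 0.08 m and angle between the x axis of stud_handle and the x axis of slot, either way round below 0.2 rad), for 0.1 s.
2. the foot, pressed down under the lips, is turned across the slot (z of stud_handle in the frame of slot below 0.042 m and angle between the x axis of stud_handle and the y axis of slot, either way round below 0.4 rad), for 0.1 s.
At the end, for the whole second after the job is handed in: The T-foot stud stands upright (within 7 deg) in the slot, its foot across the slot (within 15 deg), sprung up into its pockets beside the stop clip (handle's middle 43 to 47 mm above the rail's top, within 4 mm of the slot's middle line), released and at rest (angle between stud_handle's own z axis and vertical below 0.12 rad and z of stud_handle in the frame of slot between 0.043 and 0.047 m and y of stud_handle in the frame of slot between -0.004 and 0.004 m and x of stud_handle in the frame of slot between 0 and 0.065 m and angle between the x axis of stud_handle and the y axis of slot, either way round below 0.26 rad and linear speed of stud below 0.02 m/s and contact force between stud and the fingers below 0.1 N); the robot touches nothing.
It fails at once if the stud is forced against the rail, its floor or the clip with more than 35 N (contact force between stud and rail above 35 N).
It fails at once if a bystander is moved by more than 20 mm (distance of any of roundstud, squarestud, flange, coupling, tee, reducer, cap from where it was at the start of the episode above 0.02 m).
It also fails if it takes over 61 s, if anything falls off the work surface, if the arm or the gripper's body presses on something with over 40 N, if the wrist force passes 120 N, or if a joint passes its speed limit or range.

## Working session

There is one attempt and no reset: what is moved stays moved. The work goes in short steps, Python scripts to look and compute and a tool call to move; the robot and the scene stay as the last step left them, time stands still between calls to the robot, and variables do not carry over. Pictures are saved under pics/ and viewed, about 8 in all and at most 12, crops included, and the job is handed in when it is done.

Besides the shell and the picture viewer there is one more tool, called after ">>>" as name(argument=value, ...), one argument or row to a line, values as JSON. arm_command: Moves the arm, as the interface text tells. Its arguments: {"type":"object","properties":{"series":{"type":"array"},"grip_force":{"type":"number"}},"required":["series"]}

```bash
mkdir -p pics; cat > h.py <<'E'
import numpy as np, cv2
from rig import bot
def ray(f,u,v,z):
    R=np.array(f["R"]);t=np.array(f["t"]);c=-R.T@t
    d=R.T@np.array([(u-f["cx"])/f["fx"],(v-f["cy"])/f["fy"],1]);return (c+d*(z-c[2])/d[2]).round(4)
def proj(f,X):
    p=np.array(f["R"])@np.array(X)+np.array(f["t"]);return (f["fx"]*p[0]/p[2]+f["cx"],f["fy"]*p[1]/p[2]+f["cy"])
E
python3 - <<'E'
from h import *
import pickle
for n in("top","side"):
    f=bot.grab_frame(n);cv2.imwrite(f"pics/{n}0.png",f["pixels"]);pickle.dump(f,open(n+"0.pkl","wb"))
    print(n,f["fx"],-np.array(f["R"]).T@np.array(f["t"]),np.array(f["R"]).round(2).tolist())
s=bot.observe();print(s)
E
```

```text
top 395.19750224895307 [ 0.45827315 -0.0044649   1.08667761] [[-0.0, -1.0, 0.02], [-1.0, 0.0, -0.05], [0.05, -0.02, -1.0]]
side 457.64670804780553 [-0.24560219 -0.8514598   0.91393718] [[0.73, -0.69, -0.02], [-0.42, -0.42, -0.8], [0.54, 0.59, -0.6]]
{'time_s': 0.1, 'joint_pos': array([ 1.16599920e+00,  2.38704021e-01, -1.41391145e-02,  1.31916824e+00,
        4.07906441e-05,  1.57080753e+00]), 'joint_vel': array([ 0.00011568, -0.00111456,  0.00290504, -0.0010689 , -0.00096525,
       -0.00159295]), 'effort': array([ 1.18528744e-03, -5.39722037e+01,  3.46999919e+01,  1.34200373e-02,
        5.98120891e-05, -6.96440111e-06]), 'eef_pos': array([0.20662198, 0.48227435, 0.24476269]), 'eef_rot': array([ 8.34817974e-01,  5.50525732e-01, -5.18398839e-04,  3.17438539e-04]), 'wrist_force': array([0.57516053, 0.02766597, 0.58457247]), 'moment': array([-0.04723229, -0.01826343,  0.00797614]), 'grip_width': 0.997869941718431}
```

View pics/top0.png

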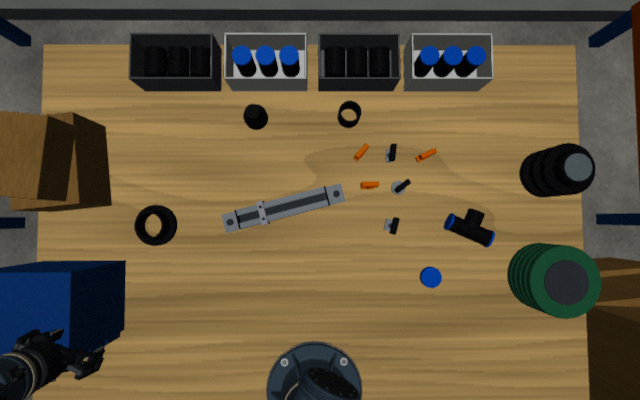

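View pics/side0.png

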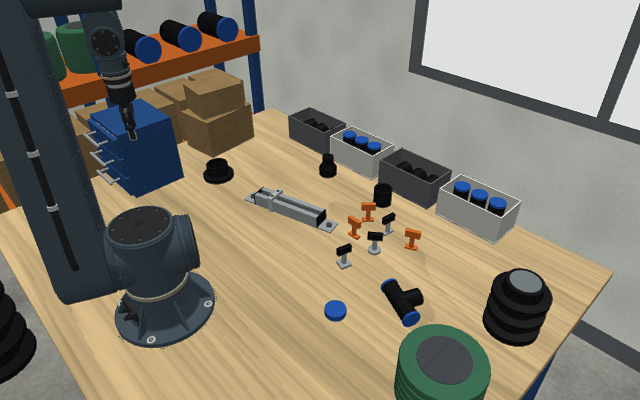

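The top view shows three black-handled studs at (392,152), (401,186) and (392,225). There are three orange look-alikes at (361,152), (426,155) and (369,185), which I leave alone. The rail runs from (228,222) to (338,194), with the clip at about (264,212). Next, one close crop of the feet.

```bash
python3 - <<'E'
import cv2,numpy as np
a=cv2.imread("pics/top0.png")[135:245,340:440];b=cv2.imread("pics/side0.png")[195:275,325:425]
a=cv2.resize(a,(400,440),interpolation=cv2.INTER_CUBIC);b=cv2.resize(b,(400,320),interpolation=cv2.INTER_CUBIC)
o=np.zeros((440,800,3),np.uint8);o[:,:400]=a;o[:320,400:]=b
o=np.clip(o*1.4,0,255).astype(np.uint8);cv2.imwrite("pics/crop1.png",o)
E
```

```text
(no output)
```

View pics/crop1.png

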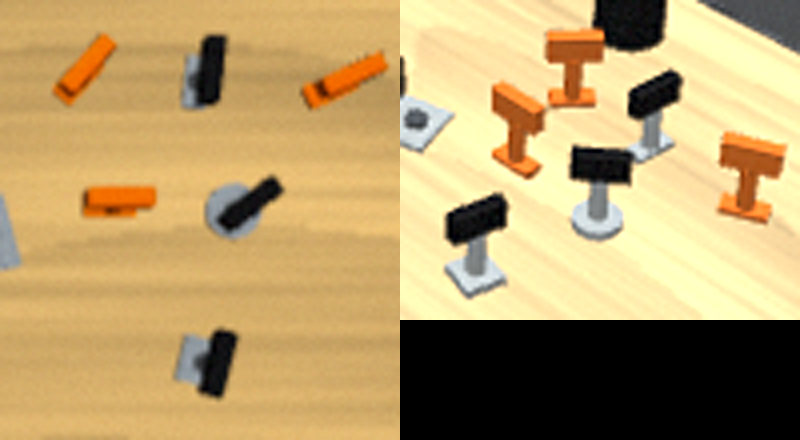

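The upper stud at (392,152) has the narrow oblong foot, so it is the T-foot. The middle one (401,186) is round and the lower one (392,225) is square. I'll fit its handle in both views and enlarge the rail.

```bash
cat >> h.py <<'E'
import pickle
from scipy.optimize import minimize
def fit(frames,boxes,x0,z=.056,thr=60):
    B=np.array([[i*.022,j*.0065,k*.012] for i in(-1,1) for j in(-1,1) for k in(-1,1)])
    S=8;T=[]
    for f,(u0,v0,u1,v1) in zip(frames,boxes):
        g=f["pixels"][v0:v1,u0:u1].max(2);m=(g<thr).astype(np.uint8)
        n,l,st,_=cv2.connectedComponentsWithStats(m);m=(l==1+st[1:,4].argmax())
        T.append(cv2.resize(m.astype(np.float32),None,fx=S,fy=S,interpolation=cv2.INTER_LINEAR)>.5)
    def cost(p):
        c,s=np.cos(p[2]),np.sin(p[2]);W=B@np.array([[c,s,0],[-s,c,0],[0,0,1]])+[p[0],p[1],z];e=0
        for f,(u0,v0,u1,v1),m in zip(frames,boxes,T):
            q=np.array([proj(f,w) for w in W]);q=((q-[u0,v0]+.5)*S).astype(np.float32)
            h=cv2.convexHull(q);k=np.zeros(m.shape,np.uint8);cv2.fillConvexPoly(k,(h*16).round().astype(np.int32),1,shift=4)
            e+=1-(k.astype(bool)&m).sum()/(k.astype(bool)|m).sum()
        return e
    r=min((minimize(cost,[*x0[:2],a],method="Nelder-Mead",options=dict(initial_simplex=[[x0[0],x0[1],a],[x0[0]+.01,x0[1],a],[x0[0],x0[1]+.01,a],[x0[0],x0[1],a+.3]])) for a in np.arange(0,3.14,.4)),key=lambda r:r.fun)
    return r.x,r.fun
E
python3 - <<'E'
from h import *
t=pickle.load(open("top0.pkl","rb"));s=pickle.load(open("side0.pkl","rb"))
x0=ray(t,392,152,.06);print(x0,proj(s,[*x0[:2],.056]))
bt=(382,138,404,168);bs=(378,208,402,228)
for F,Bx in(([t],[bt]),([s],[bs]),([t,s],[bt,bs])):print(fit(F,Bx,x0))
a=t["pixels"][180:240,215:350];cv2.imwrite("pics/rail.png",np.clip(cv2.resize(a,None,fx=5.9,fy=5.9,interpolation=cv2.INTER_CUBIC)*1.0,0,255))
E
```

```text
[ 0.6326 -0.2084  0.06  ] (np.float64(387.5279212856746), np.float64(218.2926933340217))
(array([ 0.63220834, -0.20881295,  2.9616131 ]), np.float64(0.18883183568677797))
(array([ 0.63468615, -0.20854811,  0.00219102]), np.float64(0.17744243528034342))
(array([ 0.63248221, -0.20890284,  3.05480808]), np.float64(0.4082790970576937))[ WARN:0@2.787] global loadsave.cpp:1063 imwrite_ Unsupported depth image for selected encoder is fallbacked to CV_8U.
```

View pics/rail.png

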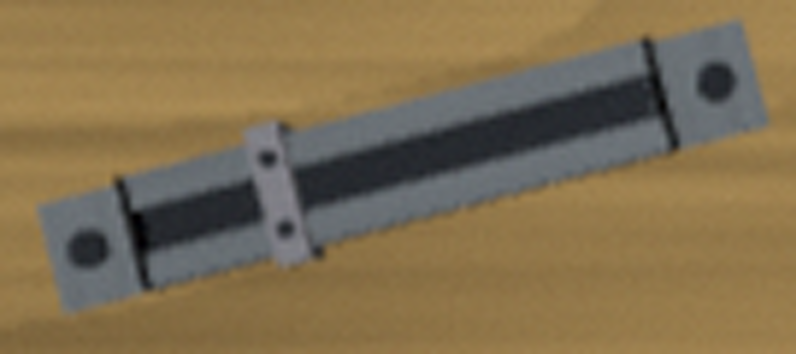

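```bash
python3 - <<'E'
from h import *
t=pickle.load(open("top0.pkl","rb"))
k=lambda u,v,z=.041:ray(t,215+u/5.9-.4,180+v/5.9-.4,z)
c=[k(*p) for p in((120,182),(148,290),(650,40),(676,150))]
L=(c[0]+c[1])/2;R=(c[2]+c[3])/2;d=L-R
print(c,"\nlen",np.linalg.norm(d),"w",np.linalg.norm(c[0]-c[1]),np.linalg.norm(c[2]-c[3]),"mid",(L+R)/2,"yaw",np.arctan2(d[1],d[0]))
# slot centerline
a=k(145,230);b=k(655,97);print("slot",a,b,(a+b)/2,np.arctan2(*(a-b)[[1,0]]))
d/=np.linalg.norm(d);m=(L+R)/2
for p in((285,125),(312,255),(245,130),(280,265)):print("clip",(k(*p,.053)-m)@d)
print("feature side view", proj(pickle.load(open("side0.pkl","rb")),m))
E
```

```text
[array([0.4814, 0.2054, 0.041 ]), array([0.4333, 0.1926, 0.041 ]), array([ 0.5443, -0.0318,  0.041 ]), array([ 0.4947, -0.0432,  0.041 ])] 
len 0.24452990103461786 w 0.04977398919114277 0.0508932215525801 mid [0.488425 0.08075  0.041   ] yaw 1.8277765958722192
slot [0.46   0.1941 0.041 ] [ 0.5186 -0.0339  0.041 ] [0.4893 0.0801 0.041 ] 1.8223687538278563
clip 0.04352728932112551
clip 0.04643889643742334
clip 0.06110849301772937
clip 0.061194188059159216
feature side view (np.float64(288.32325903782856), np.float64(201.6589139400158))
```

>>> arm_command(
  series=[2.5,-4,0,0,0,0.05,0,2.5,-4,0,0,0,0.05,0,2.5,-4,0,0,0,0.05,0,2.5,-4,0,0,0,0.05,0,2.5,-4,0,0,0,0.05,0,2.5,-4,0,0,0,0.03,0,2.5,-4,0,0,0,0,0,2.5,-4,0,0,0,0,0],
  grip_force=60,
)

```text
time_s: 0.9
eef_pos: [0.4078, 0.1542, 0.2419]
eef_rot: [0.742, 0.67, -0.002, 0.0]
wrist_force: [0.7, 0.9, -0.9]
grip_width: 0.5
```

>>> arm_command(
  series=[2.5,-4.1,0,0,0,-0.01,0,2.5,-4.1,0,0,0,-0.01,0,2.5,-4.1,0,0,0,-0.01,0,2.5,-4.1,0,0,0,0,0,2.5,-4.1,0,0,0,0,0,2.5,-4.1,-1,0,0,0,0,2.5,-4.1,-1,0,0,0,0,2.5,-4.1,-1,0,0,0,0],
)

```text
time_s: 1.7
eef_pos: [0.6109, -0.187, 0.2116]
eef_rot: [0.753, 0.658, -0.001, 0.001]
wrist_force: [1.2, 1.0, 1.2]
grip_width: 0.497
```

```bash
python3 - <<'E'
from h import *
from scipy.spatial.transform import Rotation as Ro
s=bot.observe();M=Ro.from_quat(s["eef_rot"]).as_matrix();print(s["eef_pos"],s["joint_pos"].round(2),np.arctan2(M[1,0],M[0,0]),M[:,2].round(3))
print("go",[.632,-.209]-s["eef_pos"][:2])
E
```

```text
[ 0.61092682 -0.18703202  0.21160052] [-0.3   0.45  0.21  1.34 -0.   -0.16] 1.4363530247200331 [-0.001 -0.002 -1.   ]
go [ 0.02107318 -0.02196798]
```

>>> arm_command(
  series=[1.1,-1.1,-3,0,0,0,0,1.1,-1.1,-3,0,0,0,0,0,0,-3,0,0,0,0],
)

```text
time_s: 2.0
eef_pos: [0.6372, -0.2173, 0.1187]
eef_rot: [0.755, 0.656, -0.0, 0.003]
wrist_force: [0.5, 1.1, -0.2]
grip_width: 0.498
```

```bash
python3 - <<'E'
from h import *
f=bot.grab_frame("side");t=bot.grab_frame("top");s=bot.observe();print(s["eef_pos"])
a=f["pixels"][150:250,330:450];b=t["pixels"][110:210,340:440]
cv2.imwrite("pics/pre.png",np.hstack([cv2.resize(a,(480,400),interpolation=2),cv2.resize(b,(320,320),interpolation=2)[:400] if 0 else cv2.resize(b,(320,400),interpolation=2)]))
print(proj(f,[*s["eef_pos"][:2],.068]),proj(f,[.632,-.209,.068]))
E
```

```text
[ 0.6333662  -0.21505996  0.11540161]
(np.float64(389.74120213024827), np.float64(216.01496422056397)) (np.float64(387.856995190501), np.float64(215.31648735774021))
```

View pics/pre.png

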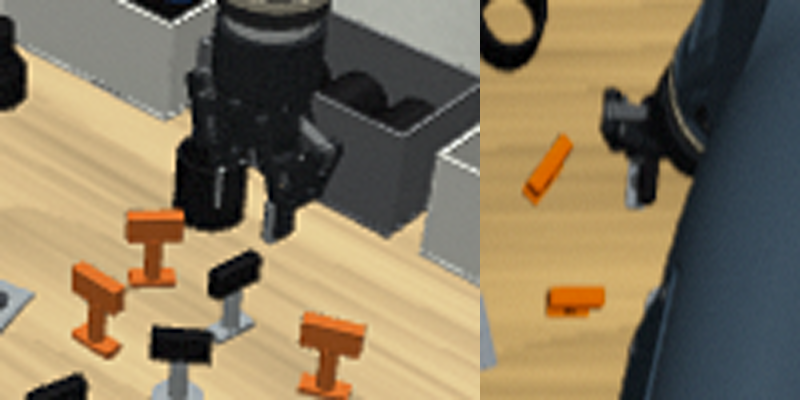

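The gripper hangs over the T-foot stud: fingers centred at about (247,235) in the crop, handle at (235,272), which matches the 6 mm y offset. I'll correct that and descend.

>>> arm_command(
  series=[-0.1,0.6,0,0,0,0,0,0,0,-2,0,0,0,0,0,0,-2,0,0,0,0,0,0,-1.5,0,0,0,0,0,0,0,0,0,0,0],
)

```text
time_s: 2.6
eef_pos: [0.6346, -0.2061, 0.0677]
eef_rot: [0.754, 0.657, -0.0, 0.002]
wrist_force: [-0.6, 0.3, 0.7]
grip_width: 0.5
```

>>> arm_command(
  series=[-0.2,-0.2,-0.9,0,0,0,0,0,0,-0.8,0,0,0,0,0,0,0,0,0,0,0],
)

```text
time_s: 2.9
eef_pos: [0.6345, -0.2076, 0.0546]
eef_rot: [0.754, 0.657, 0.001, 0.005]
wrist_force: [-0.1, -0.2, 0.2]
grip_width: 0.497
```

>>> arm_command(
  series=[-0.2,-0.1,-0.4,0,0,0,0,0,0,0,0,0,0,0,0,0,0,0,0,0,1,0,0,0,0,0,0,1,0,0,0,0,0,0,1,0,0,0,0,0,0,1,0,0,0,0,0,0,1],
)

```text
time_s: 3.6
eef_pos: [0.633, -0.2091, 0.0518]
eef_rot: [0.754, 0.657, 0.002, 0.005]
wrist_force: [0.7, -0.1, 0.0]
grip_width: 0.141
```

>>> arm_command(
  series=[0,0,2,0,0,0,1,0,0,3,0,0,0,1,0,0,3,0,0,-0.1,1,0,0,2.5,0,0,-0.12,1,-1.3,2.5,0.5,0,0,-0.14,1,-1.3,2.5,0,0,0,-0.14,1,-1.3,2.5,0,0,0,-0.14,1,-1.3,2.5,0,0,0,-0.14,1],
)

```text
time_s: 4.4
eef_pos: [0.5789, -0.1086, 0.1634]
eef_rot: [0.952, 0.306, 0.001, 0.004]
wrist_force: [0.2, -0.7, -0.6]
grip_width: 0.139
```

>>> arm_command(
  series=[-1.5,2.8,0,0,0,-0.12,1,-1.5,2.8,0,0,0,-0.12,1,-1.5,2.8,0,0,0,-0.1,1,-1.5,2.8,0,0,0,0,1,-1,2,-1,0,0,0,1,0,0,-1,0,0,0,1,0,0,0,0,0,0,1],
)

```text
time_s: 5.1
eef_pos: [0.5033, 0.0309, 0.143]
eef_rot: [0.991, 0.132, 0.0, 0.003]
wrist_force: [-0.0, -0.0, -1.5]
grip_width: 0.147
```

```bash
cat >> h.py <<'E'
from scipy.spatial.transform import Rotation as Ro
def st():
    s=bot.observe();M=Ro.from_quat(s["eef_rot"]).as_matrix();p=s["eef_pos"]
    d=np.array([np.cos(1.825),np.sin(1.825)]);r=p[:2]-[.489,.0805]
    print("p",p.round(4),"yaw",round(np.arctan2(M[1,0],M[0,0]),3),"tz",M[:,2].round(3),"slot x,y",(r@d).round(4),(r@[-d[1],d[0]]).round(4),"F",s["wrist_force"].round(1),"M",s["moment"].round(2),"t",s["time_s"],"q",s["joint_pos"].round(2))
    return s
E
python3 - <<'E'
from h import *
st();f=bot.grab_frame("side");t=bot.grab_frame("top")
s=bot.observe();p=s["eef_pos"]
for n,g in(("s",f),("t",t)):pickle.dump(g,open(n+"1.pkl","wb"))
u,v=map(int,proj(f,[p[0],p[1],.07]));a=f["pixels"][v-60:v+40,u-60:u+60];print(u-60,v-60)
u,v=map(int,proj(t,[.489,.08,.04]));b=t["pixels"][v-40:v+40,u-60:u+60];print(u-60,v-40)
cv2.imwrite("pics/over.png",np.vstack([cv2.resize(a,(600,300),interpolation=2) if 0 else cv2.resize(a,(420,350),interpolation=2),cv2.resize(b,(420,250),interpolation=2)]))
E
```

```text
p [0.5033 0.0309 0.143 ] yaw 0.265 tz [ 0.002 -0.007 -1.   ] slot x,y -0.0516 -0.0014 F [-0.  -0.  -1.5] M [-0.04 -0.02  0.01] t 5.1 q [ 0.07  0.26 -0.26  1.05 -0.01  1.37]
242 138
222 167
```

View pics/over.png

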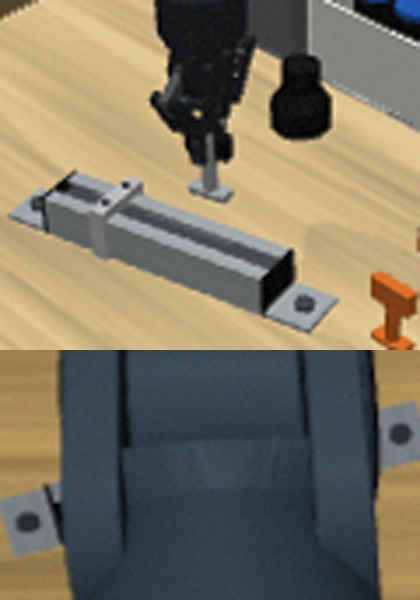

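The side view shows the stud upright in the grip at (210,185) in the crop, above the free part of the rail. The clip is at (110,210). I'll centre it and descend gently.

>>> arm_command(
  series=[-0.4,0.9,0,0.006,0,-0.01,1,0,0,-1.5,0,0,0,1,0,0,-1.5,0,0,0,1,0,0,-0.5,0,0,0,1,0,0,0,0,0,0,1],
)

```text
time_s: 5.7
eef_pos: [0.5025, 0.0382, 0.1098]
eef_rot: [0.992, 0.123, 0.003, -0.0]
wrist_force: [-0.8, -0.0, -1.4]
grip_width: 0.14
```

```bash
python3 -c "
from h import *
st()"
```

```text
p [0.5025 0.0382 0.1098] yaw 0.247 tz [ 0.006  0.001 -1.   ] slot x,y -0.0443 -0.0024 F [-0.8 -0.  -1.4] M [ 0.04 -0.02 -0.04] t 5.7 q [ 0.08  0.28 -0.32  0.96  0.    1.4 ]
```

>>> arm_command(
  series=[-0.25,-0.05,-0.3,0,0.005,0,1,0,0,-0.4,0,0,0,1,0,0,0,0,0,0,1],
)

```text
time_s: 6.0
eef_pos: [0.5007, 0.0375, 0.1036]
eef_rot: [0.992, 0.122, 0.001, -0.001]
wrist_force: [-0.4, -0.2, -1.0]
grip_width: 0.14
```

```bash
python3 -c "
from h import *
st()"
```

```text
p [0.5007 0.0375 0.1036] yaw 0.246 tz [ 0.003  0.002 -1.   ] slot x,y -0.0445 -0.0005 F [-0.4 -0.2 -1. ] M [-0.02  0.   -0.  ] t 6.0 q [ 0.07  0.29 -0.33  0.95  0.    1.4 ]
```

Rail-top contact would show up at TCP z of about 0.093.

>>> arm_command(
  series=[-0.05,0,-0.4,0,0,0,1,0,0,-0.4,0,0,0,1,0,0,-0.2,0,0,0,1,0,0,-0.2,0,0,0,1,0,0,-0.1,0,0,0,1],
)

```text
time_s: 6.5
eef_pos: [0.5005, 0.0376, 0.0902]
eef_rot: [0.992, 0.122, 0.002, -0.001]
wrist_force: [-0.8, -0.8, -1.4]
grip_width: 0.142
```

```bash
python3 -c "
from h import *
st()"
```

```text
p [0.5005 0.0376 0.0902] yaw 0.245 tz [ 0.004  0.002 -1.   ] slot x,y -0.0445 -0.0004 F [-0.8 -0.8 -1.4] M [-0.02  0.    0.06] t 6.5 q [ 0.07  0.3  -0.35  0.92  0.    1.4 ]
```

>>> arm_command(
  series=[0,0,-0.2,0,0,0,1,0,0,-0.2,0,0,0,1,0,0,-0.15,0,0,0,1,0,0,0,0,0,0,1],
)

```text
time_s: 6.9
eef_pos: [0.5005, 0.0376, 0.084]
eef_rot: [0.992, 0.122, 0.002, -0.001]
wrist_force: [-0.1, 0.2, -1.0]
grip_width: 0.137
```

```bash
python3 -c "
from h import *
st()"
```

```text
p [0.5005 0.0376 0.084 ] yaw 0.245 tz [ 0.004  0.002 -1.   ] slot x,y -0.0444 -0.0003 F [-0.1  0.2 -1. ] M [-0.   -0.01 -0.  ] t 6.9 q [ 0.07  0.31 -0.36  0.9   0.    1.4 ]
```

>>> arm_command(
  series=[0,0,-0.1,0,0,0,1,0,0,0,0,0,0.008,1,-0.12,0.48,0,0,0,0,1,-0.2,0.78,0,0,0,0,1,-0.2,0.78,0,0,0,0,1,0,0,0,0,0,0,1],
)

```text
time_s: 7.5
eef_pos: [0.4949, 0.0598, 0.0831]
eef_rot: [0.992, 0.127, 0.002, -0.001]
wrist_force: [-0.2, 0.5, -2.0]
grip_width: 0.145
```

```bash
python3 -c "
from h import *
st()"
```

```text
p [0.4949 0.0598 0.0831] yaw 0.254 tz [ 0.004  0.002 -1.   ] slot x,y -0.0215 -0.0005 F [-0.2  0.5 -2. ] M [-0.02  0.05 -0.02] t 7.5 q [ 0.12  0.3  -0.37  0.9   0.    1.44]
```

>>> arm_command(
  series=[-0.2,0.78,0,0,0,0,1,-0.2,0.78,0,0,0,0,1,-0.2,0.78,0,0,0,0,1,-0.2,0.78,0,0,0,0,1,-0.12,0.48,0,0,0,0,1,0,0,0,0,0,0,1],
)

```text
time_s: 8.1
eef_pos: [0.4846, 0.0999, 0.0833]
eef_rot: [0.992, 0.127, 0.002, -0.001]
wrist_force: [-0.3, 0.3, -1.9]
grip_width: 0.14
```

```bash
python3 -c "
from h import *
st()"
```

```text
p [0.4846 0.0999 0.0833] yaw 0.255 tz [ 0.004  0.002 -1.   ] slot x,y 0.0199 -0.0007 F [-0.3  0.3 -1.9] M [-0.06 -0.01  0.  ] t 8.1 q [ 0.2   0.3  -0.38  0.89  0.    1.52]
```

>>> arm_command(
  series=[-0.1,0.38,0,0,0,0,1,-0.1,0.38,0,0,0,0,1,0,0,0,0,0,0,1],
)

```text
time_s: 8.4
eef_pos: [0.4826, 0.108, 0.0833]
eef_rot: [0.992, 0.127, 0.002, -0.001]
wrist_force: [-0.0, 0.3, -0.9]
grip_width: 0.14
```

>>> arm_command(
  series=[-0.04,0.15,0,0,0,0,1,-0.04,0.15,0,0,0,0,1],
)

```text
time_s: 8.6
eef_pos: [0.4818, 0.1109, 0.0833]
eef_rot: [0.992, 0.127, 0.002, -0.001]
wrist_force: [0.6, -0.3, -2.2]
grip_width: 0.142
```

>>> arm_command(
  series=[-0.04,0.15,0,0,0,0,1,-0.03,0.1,0,0,0,0,1],
)

```text
time_s: 8.8
eef_pos: [0.4811, 0.1135, 0.0833]
eef_rot: [0.992, 0.127, 0.002, -0.001]
wrist_force: [-0.2, -0.6, -1.6]
grip_width: 0.145
```

>>> arm_command(
  series=[-0.03,0.1,0,0,0,0,1,-0.03,0.1,0,0,0,0,1],
)

```text
time_s: 9.0
eef_pos: [0.4805, 0.1156, 0.0833]
eef_rot: [0.992, 0.127, 0.002, -0.001]
wrist_force: [0.4, -0.0, -0.6]
grip_width: 0.142
```

>>> arm_command(
  series=[-0.03,0.1,0,0,0,0,1,0,0,0,0,0,0,1],
)

```text
time_s: 9.2
eef_pos: [0.4801, 0.1168, 0.0833]
eef_rot: [0.992, 0.127, 0.002, -0.001]
wrist_force: [-0.1, -0.2, -1.4]
grip_width: 0.141
```

>>> arm_command(
  series=[-0.03,0.1,0,0,0,0,1,0,0,0,0,0,0,1],
)

```text
time_s: 9.4
eef_pos: [0.4798, 0.1178, 0.0832]
eef_rot: [0.992, 0.127, 0.002, -0.001]
wrist_force: [0.2, 0.2, -0.5]
grip_width: 0.141
```

>>> arm_command(
  series=[-0.03,0.1,0,0,0,0,1,0,0,0,0,0,0,1],
)

```text
time_s: 9.6
eef_pos: [0.4794, 0.1189, 0.0833]
eef_rot: [0.992, 0.127, 0.002, -0.001]
wrist_force: [0.8, -0.6, -0.2]
grip_width: 0.142
```

>>> arm_command(
  series=[-0.03,0.1,0,0,0,0,1,0,0,0,0,0,0,1],
)

```text
time_s: 9.8
eef_pos: [0.4793, 0.1196, 0.0833]
eef_rot: [0.992, 0.127, 0.002, -0.0]
wrist_force: [0.3, -0.5, -0.5]
grip_width: 0.139
```

>>> arm_command(
  series=[-0.02,0.08,0,0,0,0,1,0,0,0,0,0,0,1],
)

```text
time_s: 10.0
eef_pos: [0.4792, 0.1197, 0.0833]
eef_rot: [0.992, 0.126, 0.002, 0.001]
wrist_force: [-0.2, -1.2, -0.9]
grip_width: 0.141
```

>>> arm_command(
  series=[-0.03,0.1,0,0,0,0,1,0,0,0,0,0,0,1],
)

```text
time_s: 10.2
eef_pos: [0.4792, 0.1198, 0.0833]
eef_rot: [0.992, 0.126, 0.003, 0.002]
wrist_force: [-0.2, -2.0, -2.3]
grip_width: 0.141
```

```bash
python3 -c "
from h import *
st()"
```

```text
p [0.4792 0.1198 0.0833] yaw 0.253 tz [ 0.006 -0.003 -1.   ] slot x,y 0.0405 -0.0004 F [-0.2 -2.  -2.3] M [-0.58 -0.13 -0.02] t 10.2 q [ 0.25  0.3  -0.38  0.89 -0.    1.57]
```

Contact with the clip: the advance stalled at slot x = 40.5 mm, which fits a face at 47 mm, with rising moment and −y force. Now I press down.

>>> arm_command(
  series=[0,0,-0.15,0,0,0,1,0,0,-0.15,0,0,0,1,0,0,-0.15,0,0,0,1,0,0,0,0,0,0,1],
)

```text
time_s: 10.6
eef_pos: [0.4793, 0.1199, 0.0799]
eef_rot: [0.992, 0.126, 0.003, 0.002]
wrist_force: [-0.4, -2.6, 3.2]
grip_width: 0.138
```

```bash
python3 -c "
from h import *
st()"
```

```text
p [0.4793 0.1199 0.0799] yaw 0.253 tz [ 0.007 -0.003 -1.   ] slot x,y 0.0406 -0.0005 F [-0.4 -2.6  3.2] M [-0.84  0.14 -0.02] t 10.6 q [ 0.25  0.3  -0.38  0.88 -0.    1.57]
```

>>> arm_command(
  series=[0.01,-0.03,-0.15,0.003,0,0,1,0,0,-0.15,0,0,0,1,0,0,-0.15,0,0,0,1,0,0,0,0,0,0,1],
)

```text
time_s: 11.0
eef_pos: [0.4793, 0.1198, 0.0768]
eef_rot: [0.992, 0.126, 0.004, -0.0]
wrist_force: [-1.5, -2.6, 6.9]
grip_width: 0.141
```

```bash
python3 -c "
from h import *
st()"
```

```text
p [0.4793 0.1198 0.0768] yaw 0.253 tz [ 0.008  0.001 -1.   ] slot x,y 0.0404 -0.0005 F [-1.5 -2.6  6.9] M [-0.93  0.4   0.  ] t 11.0 q [ 0.25  0.3  -0.39  0.87 -0.    1.56]
```

>>> arm_command(
  series=[0,0,-0.15,0,0,0,1,0,0,-0.05,0,0,0,1,0,0,0,0,0,0,1],
)

```text
time_s: 11.3
eef_pos: [0.4793, 0.1198, 0.0761]
eef_rot: [0.992, 0.126, 0.004, -0.0]
wrist_force: [-1.7, -3.4, 7.1]
grip_width: 0.141
```

```bash
python3 -c "
from h import *
st()"
```

```text
p [0.4793 0.1198 0.0761] yaw 0.253 tz [ 0.009  0.001 -1.   ] slot x,y 0.0405 -0.0005 F [-1.7 -3.4  7.1] M [-0.93  0.35 -0.06] t 11.3 q [ 0.25  0.3  -0.39  0.87 -0.    1.56]
```

>>> arm_command(
  series=[0,0,-0.15,0,0,0,1,0,0,-0.1,0,-0.004,0,1,0,0,-0.05,0,0,0.06,1,0,0,-0.05,0,0,0.1,1],
)

```text
time_s: 11.7
eef_pos: [0.4795, 0.1199, 0.0748]
eef_rot: [0.978, 0.206, 0.008, -0.001]
wrist_force: [-0.7, -3.7, 8.3]
grip_width: 0.141
```

```bash
python3 -c "
from h import *
st()"
```

```text
p [0.4795 0.1199 0.0748] yaw 0.416 tz [ 0.015  0.004 -1.   ] slot x,y 0.0405 -0.0008 F [-0.7 -3.7  8.3] M [-0.97  0.15 -0.11] t 11.7 q [ 0.24  0.3  -0.4   0.86  0.    1.4 ]
```

>>> arm_command(
  series=[0,0,-0.03,-0.002,0.006,0.14,1,0,0,-0.03,-0.002,0.006,0.14,1,0,0,-0.03,0,0,0.14,1],
)

```text
time_s: 12.0
eef_pos: [0.4803, 0.12, 0.0757]
eef_rot: [0.911, 0.413, 0.002, -0.001]
wrist_force: [-2.2, -3.3, 8.9]
grip_width: 0.138
```

```bash
python3 -c "
from h import *
st()"
```

```text
p [0.4803 0.12   0.0757] yaw 0.851 tz [ 0.004  0.004 -1.   ] slot x,y 0.0404 -0.0015 F [-2.2 -3.3  8.9] M [-0.99  0.52 -0.1 ] t 12.0 q [ 0.24  0.31 -0.39  0.87  0.    0.96]
```

>>> arm_command(
  series=[-0.06,0,-0.06,0,0,0.14,1,-0.04,0,-0.05,0,0,0.14,1,0,0,-0.03,0,0,0.14,1],
)

```text
time_s: 12.3
eef_pos: [0.4803, 0.12, 0.0761]
eef_rot: [0.799, 0.601, 0.004, -0.001]
wrist_force: [-2.1, -3.2, 7.3]
grip_width: 0.144
```

```bash
python3 -c "
from h import *
st()"
```

```text
p [0.4803 0.12   0.0761] yaw 1.289 tz [ 0.005  0.006 -1.   ] slot x,y 0.0404 -0.0015 F [-2.1 -3.2  7.3] M [-0.9   0.36 -0.1 ] t 12.3 q [ 0.24  0.3  -0.39  0.87  0.    0.52]
```

>>> arm_command(
  series=[-0.08,-0.02,-0.1,0,0,0.14,1,-0.05,0,-0.08,0,0,0.14,1,-0.03,0,-0.06,0,0,0.13,1,0,0,-0.04,0,0,0.1,1,0,0,0,0,0,0,1],
)

```text
time_s: 12.8
eef_pos: [0.4819, 0.1205, 0.0764]
eef_rot: [0.611, 0.791, 0.007, 0.0]
wrist_force: [-1.9, -4.2, 5.2]
grip_width: 0.145
```

```bash
python3 -c "
from h import *
st()"
```

```text
p [0.4819 0.1205 0.0764] yaw 1.826 tz [ 0.009  0.01  -1.   ] slot x,y 0.0405 -0.0032 F [-1.9 -4.2  5.2] M [-0.85  0.5   0.05] t 12.8 q [ 0.24  0.3  -0.39  0.87  0.01 -0.01]
```

>>> arm_command(
  series=[-0.15,-0.04,-0.05,-0.005,0.005,0,1,-0.15,-0.04,-0.03,-0.005,0.005,0,1,0,0,0,0,0,0,1],
)

```text
time_s: 13.1
eef_pos: [0.4819, 0.1207, 0.0773]
eef_rot: [0.611, 0.791, 0.003, 0.001]
wrist_force: [-1.7, -4.5, 1.6]
grip_width: 0.14
```

```bash
python3 -c "
from h import *
st()"
```

```text
p [0.4819 0.1207 0.0773] yaw 1.827 tz [ 0.005  0.003 -1.   ] slot x,y 0.0407 -0.0033 F [-1.7 -4.5  1.6] M [-0.86  0.06  0.05] t 13.1 q [ 0.24  0.31 -0.38  0.88  0.   -0.01]
```

>>> arm_command(
  series=[-0.05,0,0.1,0,0,0,1,0,0,0.1,0,0,0,1,0,0,0,0,0,0,1],
)

```text
time_s: 13.4
eef_pos: [0.4818, 0.1207, 0.0795]
eef_rot: [0.611, 0.791, 0.003, 0.001]
wrist_force: [1.2, -2.3, 3.4]
grip_width: 0.142
```

```bash
python3 - <<'E'
from h import *
s=st();p=s["eef_pos"]
f=bot.grab_frame("side");u,v=map(int,proj(f,[p[0],p[1],.07]));print(u-45,v-40)
cv2.imwrite("pics/lock.png",cv2.resize(f["pixels"][v-40:v+40,u-45:u+55],(700,560),interpolation=2))
E
```

```text
p [0.4818 0.1207 0.0795] yaw 1.826 tz [ 0.006  0.003 -1.   ] slot x,y 0.0407 -0.0032 F [ 1.2 -2.3  3.4] M [-0.56 -0.44  0.05] t 13.4 q [ 0.24  0.3  -0.38  0.88  0.   -0.01]
233 150
```

View pics/lock.png

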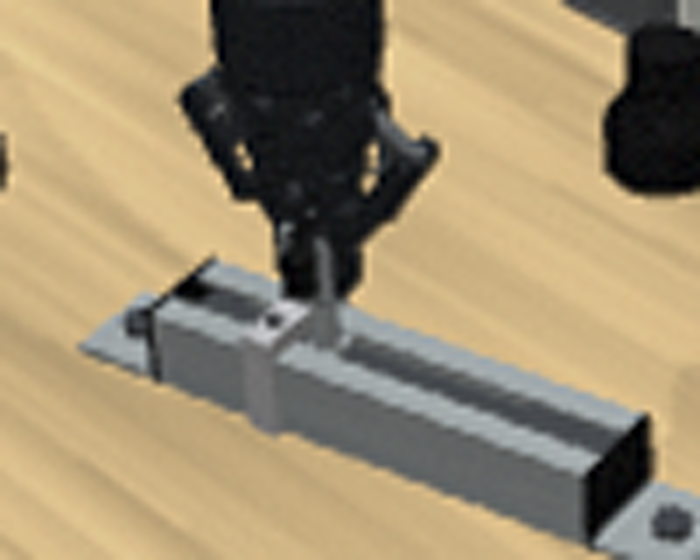

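The stem (325,330) stands right against the clip (280,325). The stud has risen above 41 mm and still pushes up, so it is entering its pockets. I keep raising.

>>> arm_command(
  series=[-0.1,-0.02,0.1,0,0,0,1,-0.05,0,0.08,0,0,0,1,0,0,0,0,0,0,1],
)

```text
time_s: 13.75
eef_pos: [0.4815, 0.1206, 0.0816]
eef_rot: [0.611, 0.791, 0.004, 0.002]
wrist_force: [2.0, -2.8, 2.0]
grip_width: 0.142
```

```bash
python3 -c "
from h import *
st()"
```

```text
p [0.4815 0.1206 0.0816] yaw 1.826 tz [ 0.008  0.003 -1.   ] slot x,y 0.0407 -0.0028 F [ 2.  -2.8  2. ] M [-0.51 -0.5   0.  ] t 13.75 q [ 0.24  0.3  -0.38  0.88  0.   -0.01]
```

>>> arm_command(
  series=[-0.25,-0.07,0,0,0.004,0,1,-0.2,-0.05,0,0,0.003,0,1,0,0,0,0,0,0,1],
)

```text
time_s: 14.05
eef_pos: [0.4815, 0.1206, 0.0816]
eef_rot: [0.611, 0.791, 0.005, 0.002]
wrist_force: [0.3, -3.5, 4.7]
grip_width: 0.14
```

```bash
python3 -c "
from h import *
st()"
```

```text
p [0.4815 0.1206 0.0816] yaw 1.826 tz [ 0.009  0.005 -1.   ] slot x,y 0.0406 -0.0029 F [ 0.3 -3.5  4.7] M [-0.82  0.01 -0.02] t 14.05 q [ 0.24  0.3  -0.38  0.88  0.   -0.01]
```

>>> arm_command(
  series=[0,0,0,0,0,0,0.2,0,0,0,0,0,0,0.2,0,0,0,0,0,0,0.2,0,0,0,0,0,0,0.2],
)

```text
time_s: 14.45
eef_pos: [0.4781, 0.1211, 0.0802]
eef_rot: [0.611, 0.792, 0.003, -0.001]
wrist_force: [-0.9, 0.3, 0.5]
grip_width: 0.401
```

```bash
python3 -c "
from h import *
st();print(bot.observe()['grip_width'])"
```

```text
p [0.4781 0.1211 0.0802] yaw 1.827 tz [ 0.002  0.007 -1.   ] slot x,y 0.0421 0.0003 F [-0.9  0.3  0.5] M [-0.01  0.01 -0.01] t 14.45 q [ 0.24  0.3  -0.38  0.89  0.01 -0.01]
0.40140134438238895
```

>>> arm_command(
  series=[0,0,1,0,0,0,0.2,0,0,2,0,0,0,0.2,0,0,4,0,0,0,0.2,0,0,4,0,0,0,0.2,-1,3,2,0,0,0,0.2,-2,4,0,0,0,0,0.2,-2,4,0,0,0,0,0.2,-2,4,0,0,0,0,0.2],
)

```text
time_s: 15.25
eef_pos: [0.4057, 0.2719, 0.2209]
eef_rot: [0.615, 0.789, 0.005, -0.002]
wrist_force: [0.9, 1.2, -0.1]
grip_width: 0.399
```

>>> arm_command(
  series=[-2.5,4,0,0,0,0,0.2,-2.5,4,0,0,0,0,0.2,-2.5,4,0,0,0,0,0.2,-2.5,4,0,0,0,0,0.2,0,0,0,0,0,0,0.2],
)

```text
time_s: 15.75
eef_pos: [0.2978, 0.4417, 0.2256]
eef_rot: [0.613, 0.79, 0.008, -0.002]
wrist_force: [0.2, -1.1, 0.4]
grip_width: 0.399
```

```bash
python3 - <<'E'
from h import *
st();f=bot.grab_frame("side");t=bot.grab_frame("top")
for n,g in(("s",f),("t",t)):pickle.dump(g,open(n+"2.pkl","wb"))
X=[.479,.12,.086]
u,v=map(int,proj(t,X));u2,v2=map(int,proj(f,X));print(u,v,u2,v2)
a=t["pixels"][v-25:v+25,u-35:u+35];b=f["pixels"][v2-25:v2+25,u2-35:u2+35]
cv2.imwrite("pics/fin.png",np.vstack([cv2.resize(x,(420,300),interpolation=2) for x in(a,b)]))
for F,Bx in(([t],[(u-12,v-16,u+12,v+12)]),([f],[(u2-12,v2-12,u2+14,v2+8)])):
    r=fit(F,Bx,X,z=.086,thr=26);d=np.array([np.cos(1.825),np.sin(1.825)]);q=r[0][:2]-[.489,.0805]
    print(r,"slot",q@d,q@[-d[1],d[0]],"dyaw",r[0][2]-1.825+np.pi/2)
# bystander motion: image diff away from arm/rail
for n,g in(("top",t),("side",f)):
    o=pickle.load(open(n+"0.pkl","rb"))["pixels"];D=(cv2.absdiff(o,g["pixels"]).max(2)>50).astype(np.uint8)
    k,_,s,_=cv2.connectedComponentsWithStats(D);print(n,[tuple(map(int,x)) for x in s[1:] if x[4]>12])
E
```

```text
p [0.2978 0.4417 0.2256] yaw 1.822 tz [ 0.006  0.015 -1.   ] slot x,y 0.3977 0.0942 F [ 0.2 -1.1  0.4] M [0.02 0.01 0.01] t 15.75 q [ 0.98  0.25 -0.05  1.26  0.    0.72]
265 210 277 186
(array([0.48169213, 0.11922801, 0.3114069 ]), np.float64(0.3077875619152449)) slot 0.03932118296734184 -0.0026660923309196425 dyaw 0.05720322469627526
(array([0.48303405, 0.12242038, 0.47487094]), np.float64(0.26362735381565905)) slot 0.04207350300167102 -0.004767690169782142 dyaw 0.2206672646401744
top [(387, 144, 10, 18, 130), (261, 201, 10, 18, 80), (0, 289, 105, 111, 4617), (103, 296, 8, 4, 13), (299, 379, 8, 5, 21)]
side [(95, 0, 70, 140, 3579), (38, 17, 54, 126, 1349), (130, 53, 50, 75, 1544), (5, 83, 20, 15, 140), (0, 120, 12, 40, 256), (158, 124, 8, 12, 42), (168, 129, 4, 10, 16), (27, 141, 15, 17, 132), (89, 151, 8, 9, 34), (90, 169, 23, 58, 538), (273, 180, 11, 14, 102), (45, 196, 12, 8, 58), (22, 203, 104, 102, 905), (47, 204, 12, 8, 58), (382, 212, 14, 24, 177), (173, 214, 27, 40, 164), (185, 263, 16, 14, 62)]
```

View pics/fin.png

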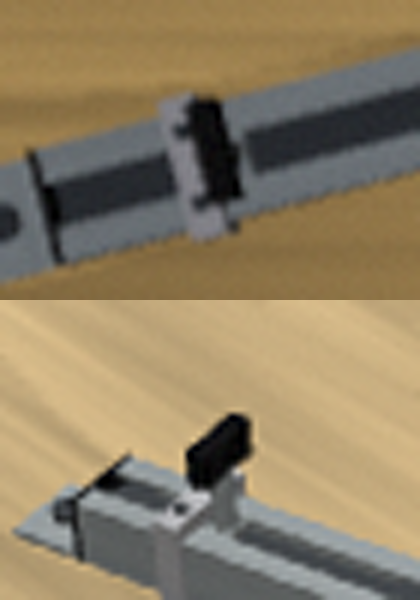

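```bash
python3 - <<'E'
from h import *
S=12
d=np.array([np.cos(1.825),np.sin(1.825),0]);n=np.array([-d[1],d[0],0]);O=np.array([.489,.0805,.041])
t=pickle.load(open("t2.pkl","rb"));u0,v0,w,h=245,190,60,45
im=cv2.resize(np.clip(t["pixels"][v0:v0+h,u0:u0+w].astype(float)*2,0,255).astype(np.uint8),None,fx=S,fy=S,interpolation=0)
P=lambda X:tuple(int(round((c-o+.5)*S)) for c,o in zip(proj(t,X),(u0,v0)))
for y,col in((-.003,(0,0,255)),(0,(0,255,0))):
    for z in(.033,.057):
        q=[P(O+d*(.04+a*.0065)+n*(y+b*.022)+[0,0,z]) for a,b in((-1,-1),(1,-1),(1,1),(-1,1))]
        cv2.polylines(im,[np.array(q)],True,col,1)
for y in(-.026,-.01,.01,.026):cv2.line(im,P(O-d*.04+n*y),P(O+d*.12+n*y),(255,255,0),1)
for y in(-.026,.026):cv2.line(im,P(O+d*.04+n*y+[0,0,.012]),P(O+d*.07+n*y+[0,0,.012]),(255,0,255),1)
cv2.imwrite("pics/ov.png",im)
E
```

```text
(no output)
```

View pics/ov.png

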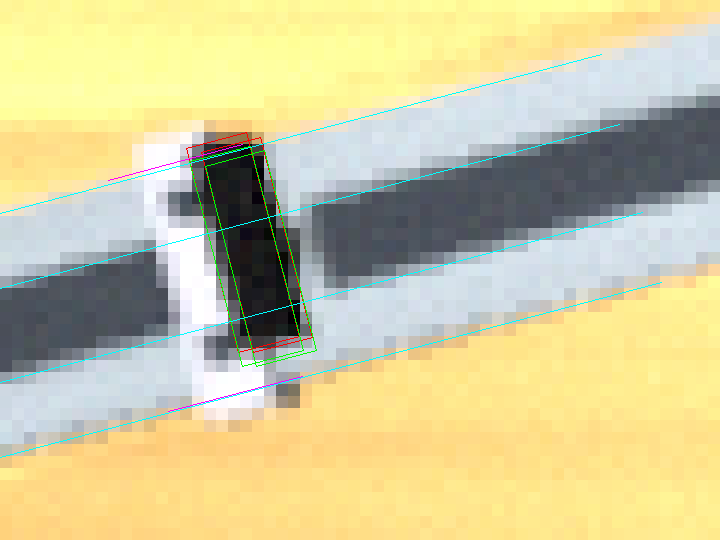

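The overlay shows the handle lying across the slot. The slot itself lies about 1.5 mm farther up than my first line, so the handle is about 2 mm off the true middle, inside the 4 mm limit. Image differences show only the stud and the arm changed. Handing in.

```bash
python3 -c "
from h import *
print(bot.sign_off());print(bot.observe()['time_s'])"
```

```text
the job is handed in; nothing more can be done
None
the job is handed in; nothing more can be done
```

The T-foot stud is locked in the rail against the stop clip and released, and I handed the job in at about 16 s. The sign-off reports no verdict.

**What I did:** I picked the T-foot stud, the black-handled one with the narrow oblong foot, and dropped it into the free part of the slot. I slid it along until it stalled against the clip at slot x ≈ 40 mm. Then I pressed it down by roughly 6–8 mm, twisted it 90°, let it spring up, released it and moved the arm clear.

**Last checks:**
- **Height:** the handle's middle was about 44.8 mm above the rail top just before release, judged from the tool position. I did not measure it separately afterwards.
- **Position and angle:** the top-view overlay shows the handle across the slot next to the clip, turned to within about 4°.
- **Contact and bystanders:** the gripper is clear of everything. Comparing before and after pictures shows only the stud and the arm changed.

**What disagreed:**
- **Sideways position:** in my first slot estimate the stud sat 2.7 mm (top camera) or 4.8 mm (side camera, a poor fit) off the middle line. The overlay showed that line was about 1.5 mm off, so I put the true offset at about 2 mm, against the 4 mm limit. I tried to centre the stud before release, but it did not move.
- **Pressing force:** I measured slightly less than the spring law predicts, at most about 10 N. The foot still turned freely.
- **Side-view angle:** the poor side-camera fit put the turn about 13° off, near the 15° limit. I trusted the overlay and the tool angle, which was within 1°.

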